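# Clamp the guide bar: screw the lever bolt snug and fold its lever shut

### The job

The caramel guide bar lies loose in the bar clamp on the bench. Screw the clamp's lever bolt in (clockwise from above, by its upright lever) until its foot is snug on the bar but not forced, then fold the lever all the way down shut and let go. Leave the bar where it lies and do not disturb the other things.

Things in the scene. Friction and masses are not known exactly. Their poses are not given: they have to be found in the camera images.
- bar_clamp: the bar clamp, screwed to the bench: steel base 86 x 150 x 8 mm (local x, y, z) with a channel along y, an aluminium portal over it (82 mm along x, 36 mm along y, top at 68 mm) and the lever bolt upright in its middle. Origin: centre of the underside, on the bolt's axis; z up.
- screw: the lever bolt (with lever and foot). Origin on its axis, z up. Clockwise from above drives it down 1.5 mm/rad; it stays where left. Turning takes about 0.2 N m; once the foot meets the bar (after 0.6 to 3 rad, unseen) this rises 0.1 to 0.2 N m (85 N on the bar) per rad. Snug: 0.1 N m over free turning. Friction acts both ways: read it while tightening or after last clockwise steps of 0.01 rad.
- lever_grip (a point): centre of the lever's flat blade: 10 mm thick (point x), 30 mm wide (y), 56 mm long (z, away from the pivot), 46 mm from the pivot; beyond it a 10 mm thumb lip bends to -x. The upright lever folds over toward the side that point x points to (away from the lip). Upright, the blade's centre is about 140 mm above the bench, the lever's top about 175 mm.
- lever_pivot (a point): the lever's hinge on the bolt's axis, about 94 mm above the bench as found; the fork there is 30 mm wide over a round collar (radius 16 mm, top 10 mm below the pivot). Axes as point lever_grip.
- lever (a joint): fold angle of the lever, rad: 0 = standing straight up along the bolt (as found; it cannot go further back), 1.5 = folded down shut, nearly level (end stop). It stays where it is left; folding takes about 0.15 N m, i.e. 3 N at 50 mm from the pivot. Shutting it draws the foot a further 0.3 mm down, adding about 15 N on the bar.
- guide_bar: plain aluminium bar, 13 x 310 x 13 mm, lying loose in the clamp's channel (under the bolt) along the clamp's y. Origin: centre of its underside; y along it.
- spare_bar: bystander: plain aluminium bar, 13 x 340 x 13 mm, on the bench right of the clamp, pointing away from the robot. Origin: centre of its underside.
- bench_scraper: bystander: wooden-handled bench scraper 124 x 154 x 24 mm, left of the clamp. Origin: centre of its underside.
- empty_cup: bystander: empty steel cup, 66 mm wide, 33 mm high, right of the clamp. Origin: centre of its underside.
- tape_roll: bystander: roll of packing tape lying flat, 100 mm wide, 48 mm high, right of the clamp. Origin: centre of its underside.

How it is judged (in metres and radians):
On the way, in this order (a step that is already met when the one before it is completed fails the run):
1. with the lever still upright, the bolt is screwed in until its foot presses on the guide bar with 25 to 115 N (contact force between screw and guide_bar between 25 and 115 N and value of joint lever below 0.3 rad), for 0.2 s.
2. the lever is folded down shut (value of joint lever above 1.38 rad), for 0.2 s.
At the end, for the whole second after the job is handed in: The lever is folded shut (over 1.38 of 1.5 rad), the bolt's foot presses on the guide bar with 35 to 135 N, and the guide bar still lies flat in the channel, within 12 mm of where it lay; the robot has let go (value of joint lever above 1.38 rad and contact force between screw and guide_bar between 35 and 135 N and horizontal distance between guide_bar and bar_clamp below 0.04 m and height (world z) of guide_bar below 0.013 m); the robot touches nothing.
It fails at once if the bolt is over-tightened: its foot presses on the bar with more than 150 N (contact force between screw and guide_bar above 150 N).
It fails at once if the guide bar is pushed more than 12 mm from where it lay (distance of guide_bar from where it was at the start of the episode above 0.012 m).
It fails at once if the spare bar, bench scraper, empty cup or tape roll is pushed more than 30 mm (distance of any of spare_bar, bench_scraper, empty_cup, tape_roll from where it was at the start of the episode above 0.03 m).
It also fails if it takes over 64 s, if anything falls off the work surface, if the arm or the gripper's body presses on something with over 40 N, if the wrist force passes 120 N, or if a joint passes its speed limit or range.

### The arm

A 6-joint arm with a two-finger parallel gripper is mounted at the origin on a cart in front of the work surface, level with it; the furniture and walls round the work are solid. World frame = base frame: x ahead of the robot, y to its left, z up, the work surface at z = 0. Lengths are in mm, angles in rad, forces in N, time in s.
With the tool pointing down it reaches from about 200 to 875 mm from the base axis. Payload 3.4 kg.
Tool frame: the origin (TCP) lies between the finger pads; the fingertips stand 25 mm ahead of it and the grasp point (between the pads) lies 6 mm ahead of it; z points along the fingers, x is the direction in which the jaws open and shut, and the axes are right-handed (so a half turn about z gives the same grasp; the last joint's range is limited). The gripper opens to 94 mm and grips with 3 to 60 N. Pads are 16 mm wide; open, the fingers measure 119 mm over their backs; the gripper's body (75 mm by 177 mm) begins 78 mm behind the grasp point.
Start: joints at [-1.286, 0.276, 1.505, -0, 1.361, -0.121], TCP at [226.986, -528.337, 230.493] pointing down, gripper open.
Joint ranges: [-2.89, 2.89], [-0.75, 2.08], [0.22, 2.7], [-1.18, 4.32], [0.11, 2.71], [-2.7, 2.7]. Speed limits (rad/s): [2.57, 2.57, 3.14, 3.14, 3.14, 3.14].

### API

Orientations are given as a unit quaternion [w, x, y, z].
In Python, from cell import r gives the robot as it stands.
- The arm moves only by the tool move_arm, never from a script. Its argument "commands" is a list that holds one entry, the list of rows, each a list of 7 numbers: the shift along the tool's x, y, z in m, then the turn, a rotation vector about the tool's x, y, z in degrees, then the opening, from 0 (shut) to 1 (fully open). In form: [[[dx, dy, dz, ax, ay, az, claw], ...]]. A call has 1 to 5 rows; each row is the pose to reach, as a shift and turn from the pose commanded when the call began, along the tool's axes at that moment; what a row does not reach only later rows make up. A row lasts 1/10 s, in which the tool goes at most 50 mm and 8.59 degrees, less where a joint would pass 70% of its speed; a pose out of reach is approached as far as the arm can. A call with a gripper value outside its range is refused whole. The fingers move at their own pace and stop on an object; "force" is the grip in N (left out, the last holds). Time passes only in rows, so rows that repeat a pose let the fingers close. It gives the time, the measured TCP pose, the force and the opening at its end, in the units of the state.
- r.state(): the state, without advancing time (a new reading comes with each control period).
- r.capture(name): name is "scene" or "side" or "wrist"; returns a dict with "pixels" (384x512x3 uint8, blue, green, red), "range_z" (384x512 float32, mm along the optical axis (not along the pixel's ray), 0 where there is no reading), "K" (3x3 intrinsics, pixels), "T" (4x4, takes a point from camera to world coordinates). Camera axes: x right, y down, z forward; pixel columns grow to the right and rows downward; lengths in mm; the calibration is good to about 2 mm. A picture is of the moment at which its call begins.
- r.close_job(): hands the job in, once; it reports no verdict.
The state is a dict: "clock": time; "joints": joint angles; "dq": joint speeds; "joint_efforts": joint torques, N m; "tcp_pos": TCP position; "ee_rot": TCP orientation; "wrist_force": force on the tool from outside, world axes, zero at the start; "wrist_torque": the same for the moment, N m; "finger_gap": finger opening in mm.
Only numpy, scipy, OpenCV 4.12 (cv2) and the standard library are available. Lean on these libraries where they do the work, as an engineer would, in place of code of your own. Each camera call takes 0.05 s, during which the arm holds its last target.

## Working session

There is one attempt and no reset: what is moved stays moved. The work goes in short steps, Python scripts to look and compute and a tool call to move; the robot and the scene stay as the last step left them, time stands still between calls to the robot, and variables do not carry over. Pictures are saved under pics/ and viewed, and the job is handed in when it is done.

Besides the shell and the picture viewer there is one more tool, called after "Request:" by a JSON object that holds its "api" and its "payload". move_arm: Moves the arm, as the interface text tells. Its arguments: {"type":"object","properties":{"commands":{"type":"array"},"force":{"type":"number"}},"required":["commands"]}

```bash
ls; mkdir -p pics; python3 - <<'E'
from cell import r
import cv2,numpy as np
print(r.state())
for n in("scene","side","wrist"):
    c=r.capture(n); cv2.imwrite(f"pics/{n}0.png",c["pixels"]); np.savez(f"{n}0.npz",**c)
    print(n,c["K"].tolist(),c["T"].round(3).tolist())
E
```

```text
pics
{'clock': 0.0, 'joints': array([-1.28600309e+00,  2.76563528e-01,  1.50612477e+00, -5.27006514e-05,
        1.36072794e+00, -1.20999239e-01]), 'dq': array([ 1.13875376e-03, -9.66944148e-05,  4.32353709e-04,  8.63029340e-04,
        7.49655495e-04, -3.01804564e-04]), 'joint_efforts': array([-3.61745260e-04, -4.04587984e+01, -2.37228191e+01,  7.00651039e-02,
        3.44130944e-02, -1.43027942e-04]), 'tcp_pos': array([ 226.80435183, -527.79030765,  229.62601128]), 'ee_rot': array([-5.70179979e-04,  8.35091607e-01, -5.50110149e-01, -7.11981793e-04]), 'wrist_force': array([-0.66501605, -0.50763254,  0.19268386]), 'wrist_torque': array([ 0.05096785, -0.04038158,  0.02373111]), 'finger_gap': 94.08614777789255}
scene [[422.01870035983967, 0.0, 256.9969628889585], [0.0, 422.01870035983967, 190.41839733329596], [0.0, 0.0, 1.0]] [[-0.865, -0.375, 0.332, 99.752], [-0.501, 0.671, -0.547, 642.61], [-0.017, -0.64, -0.768, 1060.96], [0.0, 0.0, 0.0, 1.0]]
side [[372.368341794904, 0.0, 255.3907124643289], [0.0, 372.368341794904, 186.75985323657935], [0.0, 0.0, 1.0]] [[0.918, -0.156, 0.363, 33.575], [-0.395, -0.414, 0.82, -1027.155], [0.022, -0.897, -0.442, 678.617], [0.0, 0.0, 0.0, 1.0]]
wrist [[334.7438129872238, 0.0, 255.19803884849125], [0.0, 334.7438129872238, 191.30824427140772], [0.0, 0.0, 1.0]] [[0.396, -0.88, -0.263, 303.092], [-0.918, -0.38, -0.111, -495.644], [-0.002, 0.285, -0.958, 384.822], [0.0, 0.0, 0.0, 1.0]]
```

View pics/scene0.png

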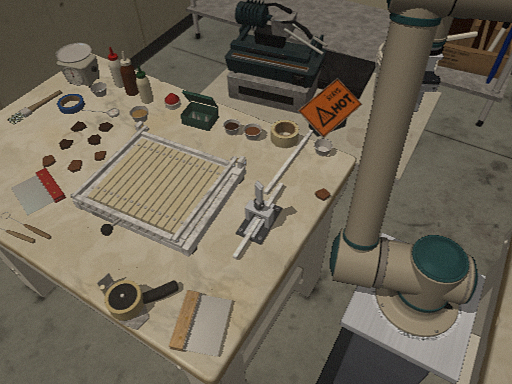

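View pics/side0.png

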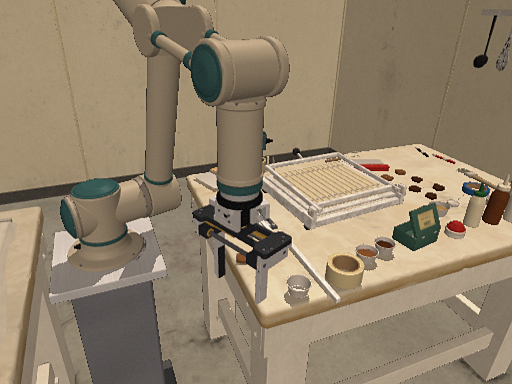

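View pics/wrist0.png

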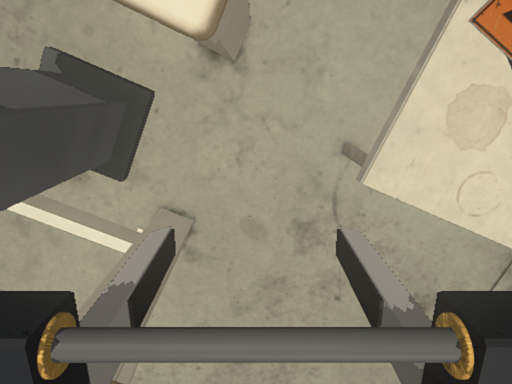

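The clamp is at about (262,212) in the scene picture, with its lever top near (260,187). The arm hides it in the side view. Next I'll zoom in and get 3D points.

```bash
cat > h.py <<'E'
import numpy as np,cv2
def cloud(c):
    z=c["range_z"];K=c["K"];v,u=np.mgrid[:z.shape[0],:z.shape[1]]
    P=np.stack([(u-K[0,2])/K[0,0]*z,(v-K[1,2])/K[1,1]*z,z],-1)
    W=P@c["T"][:3,:3].T+c["T"][:3,3]; W[z==0]=np.nan; return W
E
python3 - <<'E'
from h import *
c=np.load("scene0.npz");W=cloud(c)
im=c["pixels"][165:265,205:335]
cv2.imwrite("pics/z0.png",cv2.resize(im,None,fx=6,fy=6,interpolation=cv2.INTER_CUBIC))
R=W[165:265,205:335].reshape(-1,3);R=R[~np.isnan(R[:,0])]
for lo,hi in((60,72),(72,90),(90,112),(112,120),(120,130),(130,140),(140,150),(150,160),(160,170),(170,185)):
    s=R[(R[:,2]>lo)&(R[:,2]<hi)]
    if len(s): print(lo,hi,len(s),s.mean(0).round(1),s.min(0).round(0),s.max(0).round(0))
E
```

```text
60 72 567 [602.1 -33.3  67.4] [ 449. -137.   60.] [729.  64.  72.]
72 90 258 [623.1 -33.2  82.2] [ 455. -130.   72.] [718.  59.  90.]
90 112 117 [571.9   2.2  95.5] [475. -87.  90.] [653.  56. 112.]
112 120 10 [485.   -3.6 117. ] [478.  -8. 112.] [496.   1. 120.]
120 130 18 [459.4   4.6 125.3] [233.  -9. 120.] [502.  77. 130.]
130 140 23 [432.   14.3 135. ] [224. -15. 130.] [508. 103. 140.]
140 150 30 [419.2  22.6 146.1] [221. -11. 142.] [506. 105. 150.]
150 160 38 [348.2  49.3 156.1] [213. -11. 152.] [506. 112. 160.]
160 170 61 [346.1  45.9 165.6] [210. -12. 160.] [506. 114. 170.]
170 185 83 [343.5  41.6 174.3] [214. -21. 170.] [503. 107. 180.]
```

View pics/z0.png

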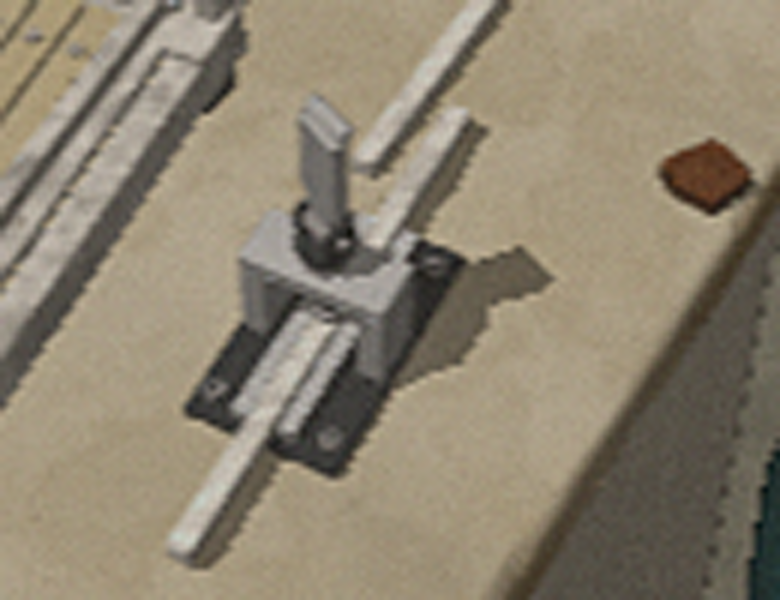

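```bash
python3 - <<'E'
from h import *
c=np.load("scene0.npz");W=cloud(c)
R=W.reshape(-1,3);R=R[~np.isnan(R[:,0])]
R=R[(abs(R[:,0]-490)<90)&(abs(R[:,1]+5)<90)]
for lo,hi in((60,66),(66,72),(72,84),(84,100),(100,115),(115,130),(130,145),(145,160),(160,168),(168,185)):
    s=R[(R[:,2]>lo)&(R[:,2]<hi)]
    if len(s): print(lo,hi,len(s),np.median(s,0).round(1),s.min(0).round(0),s.max(0).round(0))
s=R[R[:,2]>120]; print(s[np.argsort(s[:,2])].round(0).astype(int).tolist())
s=R[(R[:,2]>64)&(R[:,2]<71)]
print(cv2.minAreaRect(s[:,:2].astype(np.float32)))
# bar
R=W.reshape(-1,3);m=(abs(R[:,0]-490)<250)&(abs(R[:,1]+5)<250)&(R[:,2]>9)&(R[:,2]<17)
im=c["pixels"].reshape(-1,3)
s=R[m&(im.min(1)>150)];print(len(s));
E
```

```text
60 66 59 [484.    6.   64.5] [451. -28.  60.] [533.  11.  66.]
66 72 167 [480.8  -4.2  68.5] [449. -27.  66.] [531.  12.  72.]
72 84 26 [488.8  -0.6  80.6] [455. -24.  72.] [526.   5.  84.]
84 100 43 [491.1  -2.   92. ] [476. -16.  84.] [510.   9. 100.]
100 115 32 [488.2  -4.8 102.4] [475. -12. 100.] [506.   3. 114.]
115 130 23 [484.4  -3.3 124.6] [476.  -9. 115.] [502.   1. 128.]
130 145 26 [483.5  -3.2 137.3] [477. -15. 130.] [508.   2. 145.]
145 160 32 [487.2  -4.3 152.5] [477. -11. 145.] [506.   3. 160.]
160 168 21 [490.6  -4.5 166.1] [477. -12. 160.] [506.   1. 168.]
168 185 44 [489.8  -9.6 173.7] [476. -21. 168.] [503.  -1. 178.]
[[493, -6, 121], [478, -1, 122], [480, 0, 122], [497, -6, 123], [501, -7, 125], [483, 0, 125], [481, -1, 125], [498, -8, 125], [487, -1, 126], [502, -9, 126], [493, -6, 126], [489, -3, 127], [484, -1, 127], [477, -1, 128], [476, -5, 128], [479, -3, 128], [480, -1, 130], [497, -7, 131], [488, -3, 132], [477, -5, 132], [492, -5, 132], [484, -1, 132], [501, -8, 132], [478, -8, 133], [479, -3, 133], [480, -1, 135], [508, -15, 135], [478, -8, 137], [501, -8
[... 1189 characters left out ...]
01, -9, 170], [486, -5, 170], [476, -10, 171], [500, -13, 172], [502, -11, 172], [493, -8, 172], [490, -18, 172], [498, -21, 173], [495, -10, 173], [480, -1, 173], [482, -5, 173], [480, -6, 174], [490, -12, 174], [477, -7, 174], [486, -6, 174], [478, -2, 174], [485, -15, 174], [502, -17, 174], [503, -13, 175], [500, -14, 175], [500, -19, 175], [491, -15, 175], [485, -10, 175], [490, -7, 175], [487, -8, 175], [493, -13, 175], [482, -11, 176], [481, -7, 176], [483, -6, 176], [491, -10, 176], [492, -17, 177], [497, -14, 177], [486, -11, 177], [494, -15, 177], [495, -10, 177], [477, -7, 178]]
((490.4189147949219, -7.653135299682617), (82.61213684082031, 37.19021987915039), 4.628147602081299)
136
```

```bash
cat >> h.py <<'E'
from scipy.spatial.transform import Rotation as Ro
def go(st,p,a):
    "tool-frame shift (mm) and turn (deg) to tool-down pose p with tool x at world yaw a deg"
    q=st["ee_rot"];R=Ro.from_quat([q[1],q[2],q[3],q[0]])
    G=Ro.from_quat([np.cos(np.radians(a)/2),np.sin(np.radians(a)/2),0,0])
    return R.inv().apply(np.array(p)-st["tcp_pos"]).round(1),(R.inv()*G).as_rotvec(degrees=True).round(2)
def yaw(st):
    q=st["ee_rot"];R=Ro.from_quat([q[1],q[2],q[3],q[0]]).as_matrix();return np.degrees(np.arctan2(R[1,0],R[0,0]))
E
python3 - <<'E'
from h import *
from cell import r
c=np.load("scene0.npz");W=cloud(c)
s=W[80:135,300:362].reshape(-1,3);s=s[(s[:,2]>30)&(s[:,2]<400)];print(s.min(0),s.max(0),np.median(s,0))
st=r.state()
print(go(st,(300,-380,320),-66.8))
print(go(st,(488,-6,300),68))
E
```

```text
Traceback (most recent call last):
ValueError: zero-size array to reduction operation minimum which has no identity
```

```bash

python3 - <<'E'
from h import *
from cell import r
c=np.load("scene0.npz");W=cloud(c)
s=W[80:135,300:362].reshape(-1,3);print(np.nanmin(s,0),np.nanmax(s,0),np.nanmedian(s,0))
st=r.state()
print(go(st,(300,-380,320),-66.8))
print(go(st,(488,-6,300),68))
E
```

```text
[  472.47624136 -1380.42959369  -473.49159475] [ 854.65327075 -421.28755819   18.08808113] [  650.53324111 -1038.0993715   -344.2712402 ]
(array([-107.2, -125.6,  -90. ]), array([-0.01,  0.08,  0.05]))
(array([-376.6, -446. ,  -69.6]), array([-9.0000e-02,  3.0000e-02, -1.3475e+02]))
```

Request:
{"api": "move_arm", "payload": {"commands": [[[-0.02,-0.025,-0.03,0,0,0,1],[-0.045,-0.055,-0.06,0,0,0,1],[-0.075,-0.09,-0.07,0,0,0,1],[-0.105,-0.125,-0.07,0,0,0,1],[-0.135,-0.16,-0.07,0,0,0,1]]]}}

```text
clock: 0.65
tcp_pos: [321.2, -339.6, 300.8]
ee_rot: [0.0, 0.835, -0.55, 0.001]
wrist_force: [0.4, 0.7, -0.4]
finger_gap: 93.7
```

Request:
{"api": "move_arm", "payload": {"commands": [[[-0.03,-0.035,0,0,0,0,1],[-0.06,-0.07,0,0,0,0,1],[-0.09,-0.105,0,0,0,0,1],[-0.12,-0.145,0,0,0,0,1],[-0.15,-0.18,0,0,0,0,1]]]}}

```text
clock: 1.15
tcp_pos: [427.5, -130.3, 300.4]
ee_rot: [-0.0, 0.835, -0.55, 0.0]
wrist_force: [0.6, -0.2, 0.1]
finger_gap: 94.1
```

Request:
{"api": "move_arm", "payload": {"commands": [[[-0.02,-0.025,0,0,0,-8,1],[-0.045,-0.05,0,0,0,-16,1],[-0.065,-0.075,0,0,0,-24,1],[-0.085,-0.1,0,0,0,-32,1],[-0.092,-0.107,0,0,0,-40,1]]]}}

```text
clock: 1.65
tcp_pos: [489.8, -2.9, 300.0]
ee_rot: [-0.001, 0.974, -0.227, -0.0]
wrist_force: [0.4, -0.4, -0.1]
finger_gap: 93.8
```

Request:
{"api": "move_arm", "payload": {"commands": [[[0,0,0,0,0,-8,1],[0,0,0,0,0,-16,1],[0,0,0,0,0,-24,1],[0,0,0,0,0,-32,1],[0,0,0,0,0,-40,1]]]}}

```text
clock: 2.15
tcp_pos: [488.6, -5.4, 300.1]
ee_rot: [-0.0, 0.993, 0.118, -0.0]
wrist_force: [0.5, -0.3, -0.0]
finger_gap: 93.8
```

Request:
{"api": "move_arm", "payload": {"commands": [[[0,0,0,0,0,-8,1],[0,0,0,0,0,-16,1],[0,0,0,0,0,-24,1],[0,0,0,0,0,-32,1],[0,0,0,0,0,-40,1]]]}}

```text
clock: 2.65
tcp_pos: [488.6, -5.5, 300.2]
ee_rot: [-0.0, 0.893, 0.451, -0.0]
wrist_force: [-0.2, -0.1, 0.2]
finger_gap: 93.8
```

```bash
python3 - <<'E'
from h import *
from cell import r
st=r.state();print(st,yaw(st));print(go(st,(488,-6,290),68))
for n in("wrist","side"):
    c=r.capture(n); cv2.imwrite(f"pics/{n}1.png",c["pixels"]); np.savez(f"{n}1.npz",**c)
E
```

```text
{'clock': 2.65, 'joints': array([-1.53625292e-01,  1.11048499e-01,  1.54764921e+00, -9.64282292e-05,
        1.48356310e+00, -1.08874601e+00]), 'dq': array([-2.65556421e-03, -2.13725117e-05, -3.33118238e-04,  9.24651483e-04,
        2.20788862e-03, -1.38167221e+00]), 'joint_efforts': array([-1.04140508e-03, -3.13749361e+01, -2.45910984e+01,  1.84293097e-02,
        7.32507929e-02,  1.14980679e+00]), 'tcp_pos': array([488.62888188,  -5.47035513, 300.1519847 ]), 'ee_rot': array([-1.55376844e-04,  8.92668562e-01,  4.50713573e-01, -2.99622333e-04]), 'wrist_force': array([-0.21360049, -0.10714354,  0.22402674]), 'wrist_torque': array([ 0.02705353, -0.15371026, -0.01675123]), 'finger_gap': 93.75769758223628} 53.57895997877219
(array([-0.8, -0.2, 10.2]), array([ -0.03,   0.02, -14.42]))
```

View pics/wrist1.png

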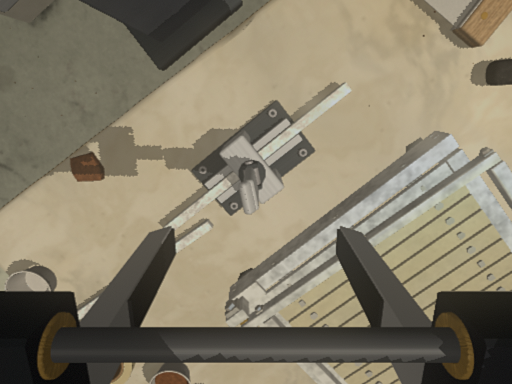

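View pics/side1.png

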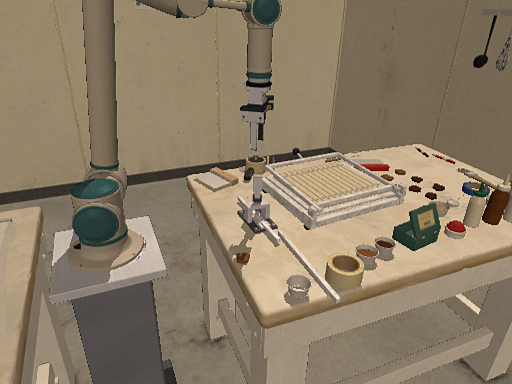

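```bash
python3 - <<'E'
from h import *
from cell import r
C=[np.load("wrist1.npz"),np.load("side1.npz")]
for c in C:
    W=cloud(c).reshape(-1,3);R=W[(abs(W[:,0]-490)<60)&(abs(W[:,1]+5)<60)]
    for lo,hi in((63,72),(84,97),(105,120),(120,135),(135,150),(150,163),(163,171),(171,182)):
        s=R[(R[:,2]>lo)&(R[:,2]<hi)]
        if len(s)>4: print(lo,hi,len(s),s.mean(0).round(1),cv2.minAreaRect(s[:,:2].astype(np.float32)))
c=C[0]
cv2.imwrite("pics/z1.png",cv2.resize(c["pixels"][90:230,180:330],None,fx=4,fy=4,interpolation=cv2.INTER_CUBIC))
c=C[1]
cv2.imwrite("pics/z2.png",cv2.resize(c["pixels"][160:250,220:310],None,fx=6,fy=6,interpolation=cv2.INTER_CUBIC))
E
```

```text
63 72 1357 [485.5  -9.8  68.6] ((490.5479736328125, -12.349527359008789), (82.0516128540039, 36.07674789428711), 2.396354913711548)
84 97 190 [488.8  -8.9  87. ] ((487.21490478515625, -9.454479217529297), (29.934741973876953, 27.047809600830078), 50.36262130737305)
105 120 12 [485.   -7.1 115.4] ((489.0419006347656, -7.335048675537109), (7.472804069519043, 25.596351623535156), 85.3740005493164)
120 135 49 [483.   -6.4 127.2] ((488.8683166503906, -7.249330520629883), (7.38409948348999, 25.632984161376953), 85.02141571044922)
135 150 55 [482.8  -6.4 142.5] ((488.5476379394531, -7.19207763671875), (8.271949768066406, 25.132461547851562), 87.50467681884766)
150 163 53 [482.6  -6.3 156.6] ((488.2419128417969, -6.983164310455322), (7.535744667053223, 24.655099868774414), 86.18333435058594)
163 171 144 [489.3  -8.7 168. ] ((491.1764221191406, -9.612703323364258), (7.673581600189209, 30.20468521118164), 74.90123748779297)
171 182 381 [488.2 -15.  175.2] ((488.8134765625, -15.642088890075684), (10.806221008300781, 29.48841667175293), 64.46723175048828)
63 72 129 [485.1 -17.7  68.6] ((488.4618
[... 329 characters left out ...]
018554688), 69.23180389404297)
120 135 37 [488.2 -15.  126.1] ((487.9969177246094, -14.742111206054688), (6.479723930358887, 26.938737869262695), 65.79314422607422)
135 150 35 [487.  -15.5 141.3] ((487.5097961425781, -15.304952621459961), (7.364932537078857, 26.976451873779297), 70.7448501586914)
150 163 35 [487.6 -14.9 155.2] ((487.5020751953125, -14.140928268432617), (9.901150703430176, 26.548559188842773), 67.98902893066406)
163 171 20 [487.4 -15.  166.3] ((488.59552001953125, -15.160566329956055), (9.754105567932129, 29.635879516601562), 66.56210327148438)
171 182 22 [486.8 -16.9 174.9] ((487.34710693359375, -17.241403579711914), (11.586135864257812, 29.5129451751709), 61.61033630371094)
```

View pics/z1.png

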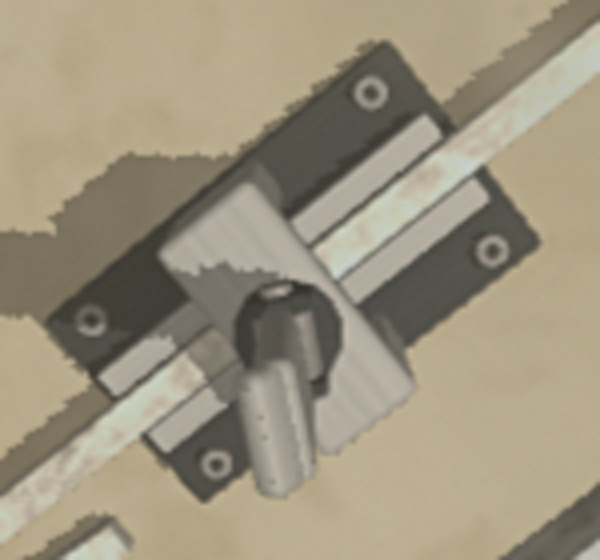

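View pics/z2.png

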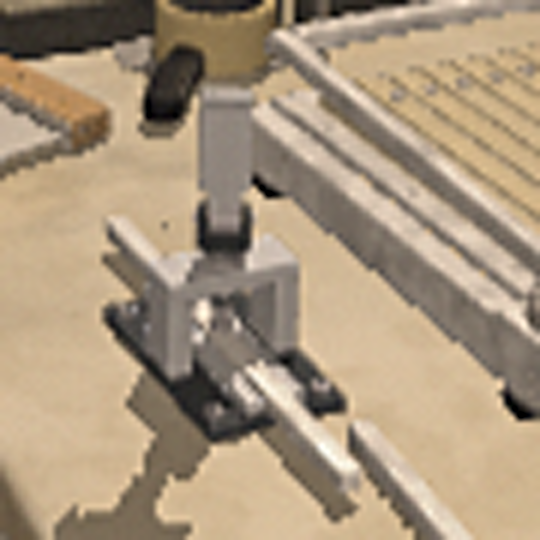

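Request:
{"api": "move_arm", "payload": {"commands": [[[-0.0035,0.0037,0.01,0,0,-6,1],[-0.0035,0.0037,0.04,0,0,-13,1],[-0.0035,0.0037,0.08,0,0,-13,1],[-0.0035,0.0037,0.12,0,0,-13,0.8],[-0.0035,0.0037,0.152,0,0,-13,0.5]]], "force": 5}}

```text
clock: 3.25
tcp_pos: [488.8, -10.4, 146.4]
ee_rot: [-0.0, 0.838, 0.545, -0.001]
wrist_force: [-0.2, 0.1, -1.0]
finger_gap: 81.4
```

Request:
{"api": "move_arm", "payload": {"commands": [[[0,0,0,0,0,0,0.3],[0,0,0,0,0,0,0.3]]]}}

```text
clock: 3.45
tcp_pos: [490.0, -10.6, 148.8]
ee_rot: [-0.0, 0.838, 0.546, -0.0]
wrist_force: [0.2, 0.6, 0.9]
finger_gap: 65.7
```

```bash
python3 - <<'E'
from h import *
from cell import r
st=r.state();print(st,yaw(st));print(go(st,(489.5,-10.5,146),66))
c=r.capture("wrist"); cv2.imwrite("pics/w2.png",c["pixels"])
W=cloud(c).reshape(-1,3);R=W[(abs(W[:,0]-490)<30)&(abs(W[:,1]+10)<30)&(W[:,2]>163)&(W[:,2]<185)]
for s in (R[R[:,2]>172],R[R[:,2]<172]):
  if len(s): print(len(s),s.mean(0),cv2.minAreaRect(s[:,:2].astype(np.float32)))
E
```

```text
{'clock': 3.45, 'joints': array([-1.63603847e-01,  2.12527357e-01,  1.81014178e+00, -6.57996043e-05,
        1.11928374e+00, -1.31817214e+00]), 'dq': array([ 0.00029775, -0.02508869, -0.04284812, -0.00035531, -0.00210636,
       -0.00724268]), 'joint_efforts': array([ 4.29916152e-03, -3.24611306e+01, -1.95978409e+01,  1.22693131e-03,
        1.70330764e-01,  1.38072891e-02]), 'tcp_pos': array([489.97416234, -10.56726983, 148.78586551]), 'ee_rot': array([-9.97227316e-05,  8.37940065e-01,  5.45762233e-01, -1.52875972e-04]), 'wrist_force': array([0.17363035, 0.60055172, 0.94099069]), 'wrist_torque': array([-0.04546614, -0.14389315, -0.04843201]), 'finger_gap': 65.68402170337879} 66.15353738012205
(array([-0.1, -0.5,  2.8]), array([-0.02,  0.01,  0.15]))
1777 [486.21547927 -15.41095787 176.07013428] ((489.3801574707031, -11.772266387939453), (67.40605163574219, 30.245357513427734), 73.99376678466797)
794 [485.43516819 -10.83682932 168.00740149] ((488.4568786621094, -12.348106384277344), (71.15190887451172, 27.910179138183594), 46.40468978881836)
```

View pics/w2.png

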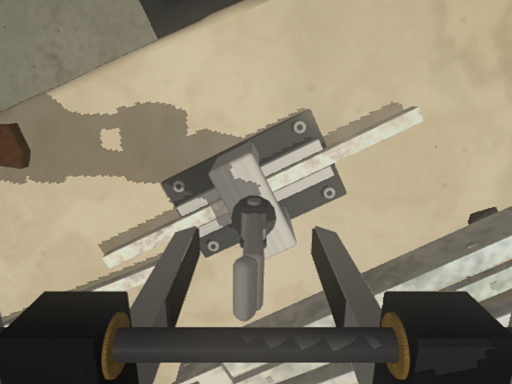

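The blade is between the fingers at about x=255, with its lip to the left (−tool x). That matches the expected fold toward +tool x. Next I'll close gently.

Request:
{"api": "move_arm", "payload": {"commands": [[[0,0,0,0,0,0,0],[0,0,0,0,0,0,0],[0,0,0,0,0,0,0],[0,0,0,0,0,0,0],[0,0,0,0,0,0,0]]], "force": 6}}

```text
clock: 4.0
tcp_pos: [489.8, -10.6, 148.7]
ee_rot: [0.0, 0.837, 0.546, 0.0]
wrist_force: [-0.4, -1.5, 0.7]
finger_gap: 21.4
```

Request:
{"api": "move_arm", "payload": {"commands": [[[0,0,0,0,0,0,0],[0,0,0,0,0,0,0],[0,0,0,0,0,0,0],[0,0,0,0,0,0,0]]]}}

```text
clock: 4.4
tcp_pos: [489.9, -10.7, 148.6]
ee_rot: [0.0, 0.837, 0.546, 0.0]
wrist_force: [-1.4, -1.8, 2.2]
finger_gap: 14.1
```

```bash
python3 - <<'E'
from h import *
from cell import r
st=r.state();print(st,yaw(st))
q=st["ee_rot"];print(Ro.from_quat([q[1],q[2],q[3],q[0]]).inv().apply(st["wrist_force"]))
E
```

```text
{'clock': 4.4, 'joints': array([-1.63755800e-01,  2.12155348e-01,  1.81106313e+00, -4.28676579e-04,
        1.11799501e+00, -1.31980873e+00]), 'dq': array([-0.00083611,  0.00114967, -0.00205169,  0.00257159,  0.00093413,
       -0.00223576]), 'joint_efforts': array([  0.89972651, -32.37705588, -20.21730602,   0.56840368,
        -0.12266147,  -0.03297127]), 'tcp_pos': array([489.86454818, -10.74469141, 148.64167661]), 'ee_rot': array([2.70194111e-04, 8.37491318e-01, 5.46450564e-01, 9.54508772e-06]), 'wrist_force': array([-1.38723198, -1.83473686,  2.20108565]), 'wrist_torque': array([-0.2534706 ,  0.00987335, -0.07361276]), 'finger_gap': 14.078098269260243} 66.24769096078437
[-2.23869488 -0.52970609 -2.20070594]
```

Request:
{"api": "move_arm", "payload": {"commands": [[[-0.0015,0,0,0,0,0,0],[-0.0015,0,0,0,0,0,0],[-0.0015,0,0,0,0,0,0],[-0.0015,0,0,0,0,0,0]]]}}

```text
clock: 4.8
tcp_pos: [489.6, -11.4, 148.6]
ee_rot: [-0.0, 0.838, 0.546, 0.001]
wrist_force: [0.8, 1.8, 3.1]
finger_gap: 14.4
```

```bash
cat > s.py <<'E'
from h import *
from cell import r
st=r.state();q=st["ee_rot"];R=Ro.from_quat([q[1],q[2],q[3],q[0]]).inv()
print("t",st["clock"],"tcp",st["tcp_pos"].round(1),"yaw %.2f"%yaw(st),"gap %.1f"%st["finger_gap"],"Ftool",R.apply(st["wrist_force"]).round(1),"T",st["wrist_torque"].round(3),"eff6 %.3f q6 %.3f"%(st["joint_efforts"][5],st["joints"][5]))
E
python3 s.py
```

```text
t 4.8 tcp [489.6 -11.4 148.6] yaw 66.24 gap 14.4 Ftool [ 1.9  0.  -3.1] T [ 0.415 -0.229 -0.056] eff6 -0.038 q6 -1.323
```

Request:
{"api": "move_arm", "payload": {"commands": [[[0.0005,0,0,0,0,0,0],[0.0005,0,0,0,0,0,0],[0.0005,0,0,0,0,0,0]]], "force": 25}}

```text
clock: 5.1
tcp_pos: [489.7, -11.2, 148.7]
ee_rot: [0.0, 0.838, 0.546, 0.0]
wrist_force: [0.4, 2.2, 4.1]
finger_gap: 14.0
```

```bash
python3 s.py; python3 - <<'E'
from h import *
from cell import r
for n in("side","wrist"):
    c=r.capture(n);p=c["pixels"]
    if n=="side":p=cv2.resize(p[100:230,200:320],None,fx=4.5,fy=4.5,interpolation=cv2.INTER_CUBIC)
    cv2.imwrite(f"pics/{n}3.png",p)
E
```

```text
t 5.1 tcp [489.7 -11.2 148.7] yaw 66.24 gap 14.0 Ftool [ 2.2 -0.5 -4.1] T [ 0.513 -0.32  -0.074] eff6 -0.086 q6 -1.322
```

View pics/side3.png

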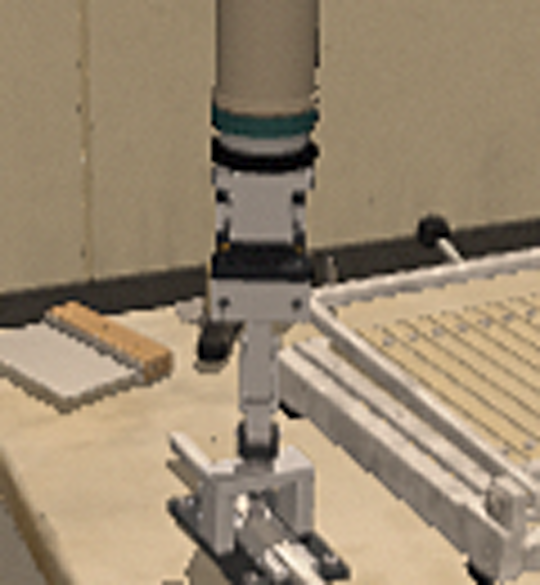

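View pics/wrist3.png

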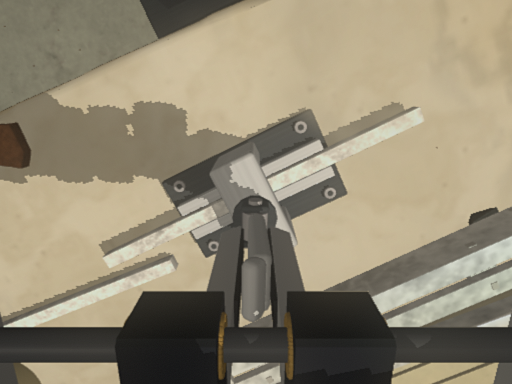

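The pads stop at a 14 mm gap: the −x finger rests on the bent lip and the +x finger lies along the blade, so the lever is held upright. I'll grip harder and make the first small turn, 0.44 rad, which is under the 0.6 rad minimum.

Request:
{"api": "move_arm", "payload": {"commands": [[[0.0,0,0,0,0,0,0],[0.0,0,0,0,0,5,0],[0.0,0,0.0003,0,0,10,0],[0.0,0,0.0004,0,0,15,0],[0.0,0,0.0005,0,0,20,0]]], "force": 40}}

```text
clock: 5.7
tcp_pos: [490.0, -10.9, 148.2]
ee_rot: [-0.0, 0.92, 0.391, 0.001]
wrist_force: [2.2, 3.5, 4.0]
finger_gap: 13.1
```

```bash
python3 s.py
```

```text
t 5.7 tcp [490.  -10.9 148.2] yaw 46.09 gap 13.1 Ftool [ 4.1 -0.9 -4. ] T [ 0.884 -0.518  0.211] eff6 -0.467 q6 -0.970
```

Request:
{"api": "move_arm", "payload": {"commands": [[[0.0,0,0,0,0,1,0],[0.0,0,0,0,0,2,0],[0.0,0,0.0001,0,0,3,0],[0.0,0,0.0001,0,0,4,0],[0.0,0,0.0001,0,0,5,0]]]}}

```text
clock: 6.2
tcp_pos: [490.1, -11.0, 148.1]
ee_rot: [-0.0, 0.936, 0.353, 0.001]
wrist_force: [2.9, 4.7, 4.0]
finger_gap: 13.0
```

```bash
python3 s.py;  python3 - <<'E'
from h import *
from cell import r
for n in("side","wrist"):
    c=r.capture(n);p=c["pixels"]
    if n=="side":p=cv2.resize(p[100:230,200:320],None,fx=4.5,fy=4.5,interpolation=cv2.INTER_CUBIC)
    cv2.imwrite(f"pics/{n}4.png",p)
E
```

```text
t 6.2 tcp [490.1 -11.  148.1] yaw 41.30 gap 13.0 Ftool [ 5.3 -1.6 -4. ] T [ 0.99  -0.573  0.268] eff6 0.094 q6 -0.886
```

View pics/wrist4.png

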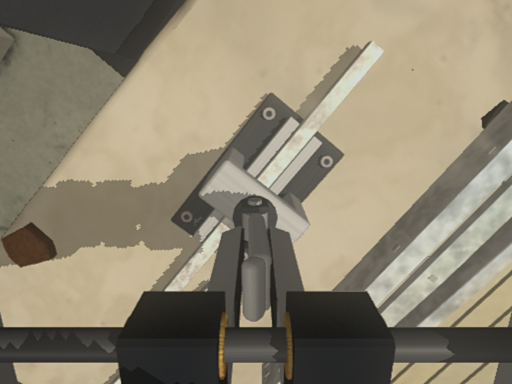

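Request:
{"api": "move_arm", "payload": {"commands": [[[0.0015,0,0.0001,0,0,3,0],[0.0015,0,0.0002,0,0,6,0],[0.0015,0,0.0003,0,0,9,0],[0.0015,0,0.0004,0,0,12,0],[0.0015,0,0.0004,0,0,14,0]]]}}

```text
clock: 6.8
tcp_pos: [490.7, -10.7, 147.7]
ee_rot: [0.0, 0.972, 0.236, 0.0]
wrist_force: [1.3, 2.5, 5.1]
finger_gap: 13.7
```

```bash
python3 s.py
```

```text
t 6.8 tcp [490.7 -10.7 147.7] yaw 27.26 gap 13.7 Ftool [ 2.3 -1.7 -5.1] T [ 0.626 -0.478  0.239] eff6 0.013 q6 -0.639
```

Request:
{"api": "move_arm", "payload": {"commands": [[[0,0,0.0001,0,0,3,0],[0,0,0.0002,0,0,6,0],[0,0,0.0003,0,0,9,0],[0,0,0.0004,0,0,12,0],[0,0,0.0004,0,0,14,0]]]}}

```text
clock: 7.3
tcp_pos: [491.2, -10.8, 147.3]
ee_rot: [0.001, 0.993, 0.115, 0.001]
wrist_force: [2.2, 2.9, 3.4]
finger_gap: 13.6
```

```bash
python3 s.py
```

```text
t 7.3 tcp [491.2 -10.8 147.3] yaw 13.26 gap 13.6 Ftool [ 2.8 -2.3 -3.4] T [ 0.556 -0.626  0.222] eff6 0.014 q6 -0.394
```

Request:
{"api": "move_arm", "payload": {"commands": [[[0,-0.0005,0.0001,0,0,3,0],[0,-0.0005,0.0002,0,0,6,0],[0,-0.0005,0.0003,0,0,9,0],[0,-0.0005,0.0004,0,0,12,0],[0,-0.0005,0.0004,0,0,14,0]]]}}

```text
clock: 7.8
tcp_pos: [491.5, -10.8, 147.0]
ee_rot: [0.001, 1.0, -0.006, 0.001]
wrist_force: [3.2, 1.7, 3.6]
finger_gap: 13.5
```

```bash
python3 s.py
```

```text
t 7.8 tcp [491.5 -10.8 147. ] yaw -0.73 gap 13.5 Ftool [ 3.2 -1.8 -3.5] T [ 0.3   -0.729  0.248] eff6 0.016 q6 -0.149
```

Request:
{"api": "move_arm", "payload": {"commands": [[[0,0,0.0001,0,0,3,0],[0,0,0.0002,0,0,6,0],[0,0,0.0003,0,0,9,0],[0,0,0.0004,0,0,12,0],[0,0,0.0004,0,0,14,0]]]}}

```text
clock: 8.3
tcp_pos: [491.8, -11.0, 146.6]
ee_rot: [0.001, 0.992, -0.128, 0.002]
wrist_force: [2.7, 1.0, 3.4]
finger_gap: 13.1
```

```bash
python3 s.py
```

```text
t 8.3 tcp [491.8 -11.  146.6] yaw -14.72 gap 13.1 Ftool [ 2.4 -1.6 -3.3] T [ 0.208 -0.832  0.171] eff6 0.017 q6 0.095
```

Request:
{"api": "move_arm", "payload": {"commands": [[[0,0,0.0001,0,0,3,0],[0,0,0.0002,0,0,6,0],[0,0,0.0003,0,0,9,0],[0,0,0.0004,0,0,12,0],[0,0,0.0004,0,0,14,0]]]}}

```text
clock: 8.8
tcp_pos: [492.1, -11.4, 146.3]
ee_rot: [0.001, 0.969, -0.248, 0.002]
wrist_force: [3.7, 0.4, 2.9]
finger_gap: 13.4
```

```bash
python3 s.py
```

```text
t 8.8 tcp [492.1 -11.4 146.3] yaw -28.71 gap 13.4 Ftool [ 3.1 -2.1 -2.9] T [ 0.056 -0.855  0.299] eff6 0.046 q6 0.340
```

Request:
{"api": "move_arm", "payload": {"commands": [[[0,0,0.0001,0,0,3,0],[0,0,0.0002,0,0,6,0],[0,0,0.0003,0,0,9,0],[0,0,0.0004,0,0,12,0],[0,0,0.0004,0,0,14,0]]]}}

```text
clock: 9.3
tcp_pos: [492.3, -11.7, 146.0]
ee_rot: [0.001, 0.931, -0.364, 0.003]
wrist_force: [3.3, -0.2, 3.5]
finger_gap: 13.2
```

```bash
python3 s.py
```

```text
t 9.3 tcp [492.3 -11.7 146. ] yaw -42.68 gap 13.2 Ftool [ 2.6 -2.1 -3.5] T [-0.07  -0.847  0.347] eff6 0.104 q6 0.584
```

Request:
{"api": "move_arm", "payload": {"commands": [[[0,0,0.0001,0,0,2,0],[0,0,0.0001,0,0,4,0],[0,0,0.0002,0,0,6,0],[0,0,0.0002,0,0,7,0],[0,0,0.0002,0,0,8,0]]]}}

```text
clock: 9.8
tcp_pos: [492.2, -11.6, 145.8]
ee_rot: [0.001, 0.904, -0.428, 0.003]
wrist_force: [4.6, -2.9, 3.6]
finger_gap: 13.3
```

```bash
python3 s.py
```

```text
t 9.8 tcp [492.2 -11.6 145.8] yaw -50.69 gap 13.3 Ftool [ 5.2 -1.7 -3.6] T [-0.422 -1.037  0.363] eff6 0.203 q6 0.723
```

Request:
{"api": "move_arm", "payload": {"commands": [[[0,0,0.0001,0,0,2,0],[0,0,0.0001,0,0,4,0],[0,0,0.0002,0,0,6,0],[0,0,0.0002,0,0,7,0],[0,0,0.0002,0,0,8,0]]]}}

```text
clock: 10.3
tcp_pos: [492.2, -11.8, 145.7]
ee_rot: [0.001, 0.872, -0.49, 0.003]
wrist_force: [4.6, -2.5, 4.0]
finger_gap: 13.4
```

```bash
python3 s.py;  python3 - <<'E'
from h import *
from cell import r
for n in("side","wrist"):
    c=r.capture(n);p=c["pixels"]
    if n=="side":p=cv2.resize(p[100:230,200:320],None,fx=4.5,fy=4.5,interpolation=cv2.INTER_CUBIC)
    cv2.imwrite(f"pics/{n}5.png",p)
E
python3 s.py
```

```text
t 10.3 tcp [492.2 -11.8 145.7] yaw -58.67 gap 13.4 Ftool [ 4.5 -2.7 -4. ] T [-0.572 -1.001  0.396] eff6 0.246 q6 0.863
t 10.4 tcp [492.2 -11.8 145.7] yaw -58.66 gap 13.0 Ftool [ 4.7 -3.1 -3.4] T [-0.575 -0.983  0.369] eff6 0.422 q6 0.862
```

View pics/wrist5.png

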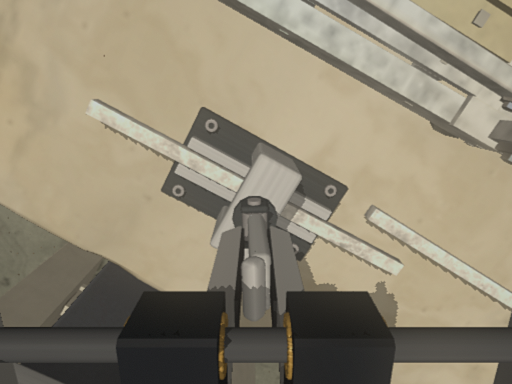

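View pics/side5.png

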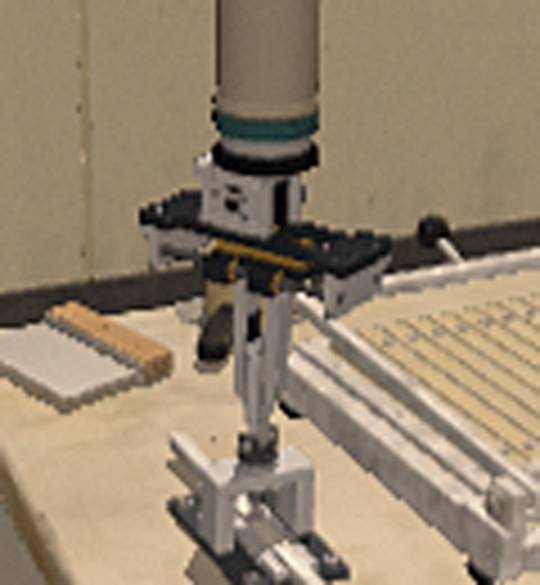

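```bash
python3 - <<'E'
import numpy as np
y=np.array([46.09,41.3,27.26,13.26,-.73,-14.72,-28.71,-42.68,-50.69,-58.67]);T=np.array([.211,.268,.239,.222,.248,.171,.299,.347,.363,.385])
a=np.radians(66.24-y)
res=[]
for s in np.arange(.1,.201,.01):
  for c in np.arange(.6,2.2,.02):
    h=s*np.maximum(a-c,0);f=(T-h).mean();e=T-h-f;res.append((e@e,s,c,f))
res=np.array(res);w=np.exp(-(res[:,0]-res[:,0].min())/(2*.03**2))
N=85*(a[-1]-res[:,2]);m=(w*N).sum()/w.sum();print(a[-1],m,np.sqrt((w*(N-m)**2).sum()/w.sum()),res[res[:,0].argmin()])
for lo in range(0,130,10):print(lo,(w*((N>=lo)&(N<lo+10))).sum()/w.sum().round(3))
E
```

```text
2.180090768666117 70.4441221188956 9.863594927831336 [0.00662936 0.2        1.42       0.23331786]
0 2.3333208598520237e-09
10 3.99498526792713e-08
20 2.191447211945659e-06
30 0.0001532313809838755
40 0.005113876574959304
50 0.10168221416994166
60 0.47519607656608304
70 0.2921053253106626
80 0.07678902900806768
90 0.033889617023714354
100 0.010823781589061842
110 0.003240714408692528
120 0.0008418476772866142
```

The fit gives contact at about 1.4 rad of turning. The bolt is now about 0.8 rad past it, with torque roughly 0.15 N m over free and about 70 ± 10 N on the bar, which is on target. I'll let go and lift.

Request:
{"api": "move_arm", "payload": {"commands": [[[0,0,0,0,0,0,0.5],[0,0,0,0,0,0,0.5],[0,0,0,0,0,0,0.5],[0,0,0,0,0,0,0.5],[0,0,0,0,0,0,0.5]]]}}

```text
clock: 10.9
tcp_pos: [489.6, -9.8, 144.6]
ee_rot: [0.0, 0.871, -0.49, -0.001]
wrist_force: [0.2, -0.6, -0.4]
finger_gap: 46.2
```

```bash
python3 s.py
```

```text
t 10.9 tcp [489.6  -9.8 144.6] yaw -58.75 gap 46.2 Ftool [0.6 0.1 0.4] T [ 0.048 -0.04   0.001] eff6 -0.000 q6 0.863
```

Request:
{"api": "move_arm", "payload": {"commands": [[[0,0,-0.02,0,0,0,0.5],[0,0,-0.05,0,0,0,0.5],[0,0,-0.08,0,0,0,0.4],[-0.03,0,-0.08,0,0,0,0.2],[-0.055,0,-0.08,0,0,0,0]]]}}

```text
clock: 11.4
tcp_pos: [461.8, 37.5, 225.9]
ee_rot: [-0.0, 0.871, -0.491, 0.001]
wrist_force: [-0.6, 0.1, 0.6]
finger_gap: 26.4
```

Request:
{"api": "move_arm", "payload": {"commands": [[[0,0,0,0,0,0,0],[0,0,0,0,0,0,0],[0,0,0,0,0,0,0]]]}}

```text
clock: 11.7
tcp_pos: [462.2, 36.5, 224.9]
ee_rot: [0.0, 0.871, -0.491, 0.0]
wrist_force: [0.4, -0.0, 0.1]
finger_gap: 2.5
```

```bash
python3 s.py; python3 - <<'E'
from h import *
from cell import r
for n in("side","scene","wrist"):
    c=r.capture(n);p=c["pixels"];np.savez(n+"6.npz",**c)
    if n=="side":p=cv2.resize(p[100:230,200:320],None,fx=4.5,fy=4.5,interpolation=cv2.INTER_CUBIC)
    cv2.imwrite(f"pics/{n}6.png",p)
    W=cloud(c).reshape(-1,3);R=W[(abs(W[:,0]-490)<25)&(abs(W[:,1]+11)<25)]
    for lo,hi in((84,97),(105,130),(130,163),(163,182)):
        s=R[(R[:,2]>lo)&(R[:,2]<hi)]
        if len(s)>4: print(n,lo,hi,len(s),s.mean(0).round(1),np.round(cv2.minAreaRect(s[:,:2].astype(np.float32))[0],1),cv2.minAreaRect(s[:,:2].astype(np.float32))[1:])
E
```

```text
t 11.7 tcp [462.2  36.5 224.9] yaw -58.76 gap 2.5 Ftool [ 0.2 -0.3 -0.1] T [ 0.031 -0.006 -0.036] eff6 -0.003 q6 0.955
side 84 97 27 [486.9 -18.2  91.5] [489.5 -17.5] ((33.298858642578125, 13.113170623779297), 7.309442043304443)
side 105 130 37 [487.5 -17.7 117.7] [489.5 -17.8] ((25.984210968017578, 11.390238761901855), 12.302425384521484)
side 130 163 59 [488.6 -18.9 146.8] [491.8 -17.6] ((30.36631965637207, 9.21347713470459), 18.7573299407959)
side 163 182 31 [488.9 -15.2 169.3] [489. -14.] ((33.32245635986328, 14.294737815856934), 35.60475540161133)
scene 84 97 39 [488.4  -6.1  92.8] [488.8  -5.7] ((32.15458297729492, 26.258583068847656), 30.21670913696289)
scene 105 130 55 [490.   -6.1 119. ] [490.1  -5.6] ((28.852149963378906, 8.095123291015625), 30.18416404724121)
wrist 84 97 194 [493.4  -5.9  93.5] [489.1  -8.8] ((35.65635299682617, 15.985496520996094), 15.80703353881836)
wrist 105 130 243 [492.4  -8.2 120.3] [490.   -9.5] ((29.455989837646484, 8.393671989440918), 16.315052032470703)
wrist 130 163 446 [494.8  -8.1 145.3] [491.8 -13.9] ((29.324127197265625, 11.148212432861328), 32.106727600097656)
wrist 163 182 734 [491.2 -11.2 171.1] [490.7 -12.9] ((29.537017822265625, 13.566377639770508), 32.86589431762695)
```

View pics/side6.png

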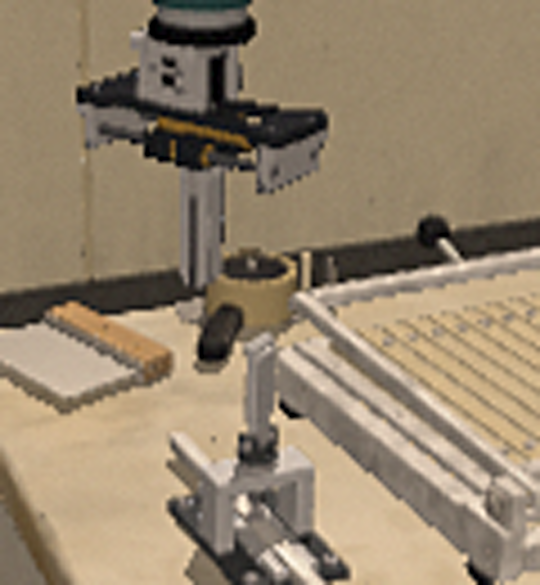

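View pics/wrist6.png

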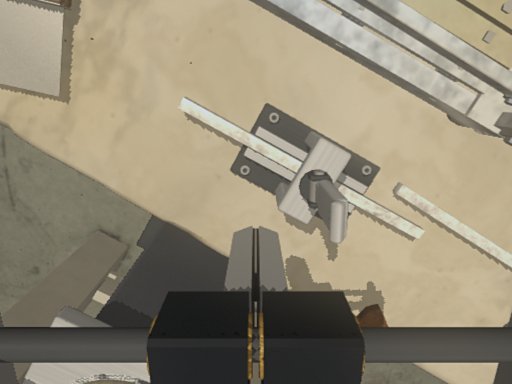

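The lever stands upright and free at about (490,−12), with its blade normal along tool x. The closed fingers are 56 mm behind it on the lip side. Now I'll fold it along an arc.

Request:
{"api": "move_arm", "payload": {"commands": [[[0,0,0.03,0,0,0,0],[0.01,0,0.054,0,0,0,0],[0.025,0,0.054,0,0,0,0],[0.035,0,0.054,0,0,0,0],[0.044,0,0.054,0,0,0,0]]], "force": 20}}

```text
clock: 12.35
tcp_pos: [485.5, -1.3, 171.8]
ee_rot: [-0.0, 0.871, -0.491, -0.0]
wrist_force: [-0.8, 1.2, -1.7]
finger_gap: 0.5
```

```bash
python3 s.py
```

```text
t 12.35 tcp [485.5  -1.3 171.8] yaw -58.82 gap 0.5 Ftool [-1.4  0.1  1.7] T [0.377 0.168 0.033] eff6 0.125 q6 0.879
```

Request:
{"api": "move_arm", "payload": {"commands": [[[0.005,0,0,0,0,0,0],[0.01,0,0.001,0,0,0,0],[0.015,0,0.002,0,0,0,0],[0.022,0,0.004,0,0,0,0],[0.022,0,0.004,0,0,0,0]]]}}

```text
clock: 12.85
tcp_pos: [496.9, -20.1, 167.2]
ee_rot: [0.0, 0.871, -0.491, 0.001]
wrist_force: [0.0, 0.5, 0.9]
finger_gap: 0.4
```

```bash
python3 s.py;python3 - <<'E'
from h import *
from cell import r
c=r.capture("side");p=c["pixels"]
cv2.imwrite("pics/side7.png",cv2.resize(p[100:230,200:320],None,fx=4.5,fy=4.5,interpolation=cv2.INTER_CUBIC))
E
```

```text
t 12.85 tcp [496.9 -20.1 167.2] yaw -58.77 gap 0.4 Ftool [-0.4 -0.3 -0.9] T [ 0.012  0.013 -0.027] eff6 -0.042 q6 0.846
```

View pics/side7.png

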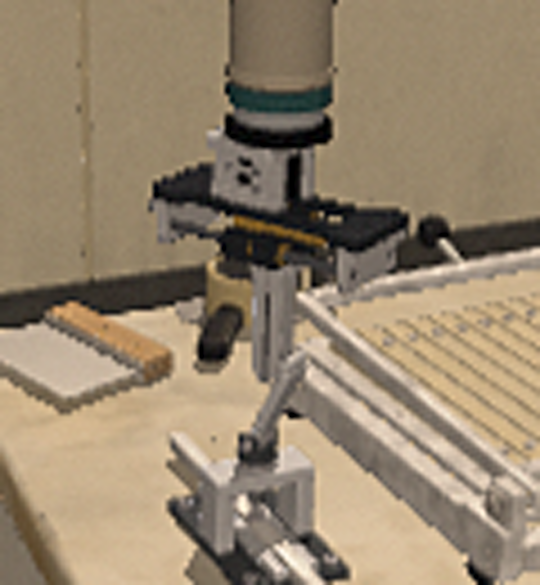

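The lever has tipped over in the intended direction, by about 0.5 rad. I'll continue along the arc.

Request:
{"api": "move_arm", "payload": {"commands": [[[0.006,0,0.003,0,0,0,0],[0.012,0,0.008,0,0,0,0],[0.017,0,0.012,0,0,0,0],[0.021,0,0.017,0,0,0,0],[0.025,0,0.023,0,0,0,0]]]}}

```text
clock: 13.4
tcp_pos: [509.9, -41.5, 144.0]
ee_rot: [0.0, 0.871, -0.491, 0.001]
wrist_force: [-0.2, 0.3, 5.0]
finger_gap: 0.4
```

```bash
python3 s.py
```

```text
t 13.4 tcp [509.9 -41.5 144. ] yaw -58.75 gap 0.4 Ftool [-0.3 -0.  -5. ] T [-0.104 -0.129  0.012] eff6 0.050 q6 0.809
```

Request:
{"api": "move_arm", "payload": {"commands": [[[0.002,0,0.004,0,0,0,0],[0.004,0,0.008,0,0,0,0],[0.005,0,0.011,0,0,0,0],[0.006,0,0.015,0,0,0,0],[0.007,0,0.018,0,0,0,0]]]}}

```text
clock: 13.9
tcp_pos: [513.1, -47.1, 125.9]
ee_rot: [0.0, 0.871, -0.49, 0.001]
wrist_force: [1.6, -2.1, 4.0]
finger_gap: 0.6
```

```bash
python3 s.py;python3 - <<'E'
from h import *
from cell import r
c=r.capture("side");p=c["pixels"]
cv2.imwrite("pics/side8.png",cv2.resize(p[100:230,200:320],None,fx=4.5,fy=4.5,interpolation=cv2.INTER_CUBIC))
E
```

```text
t 13.9 tcp [513.1 -47.1 125.9] yaw -58.74 gap 0.6 Ftool [ 2.6 -0.3 -4. ] T [-0.303 -0.366  0.017] eff6 0.013 q6 0.799
```

View pics/side8.png

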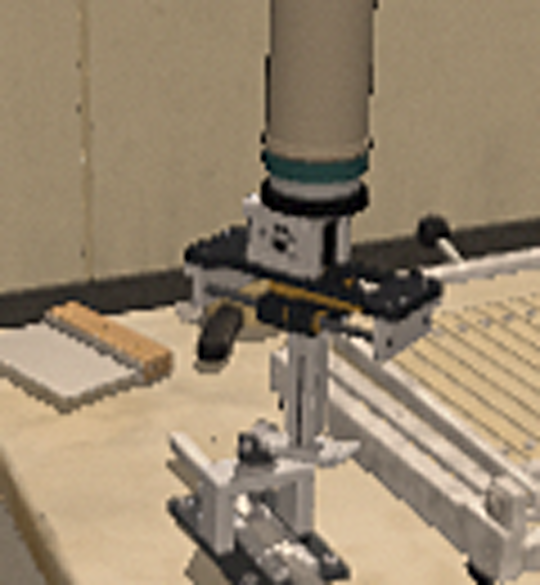

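Request:
{"api": "move_arm", "payload": {"commands": [[[0,0,0.001,0,0,0,0],[0,0,0.002,0,0,0,0],[0,0,0.003,0,0,0,0],[0,0,0.003,0,0,0,0]]]}}

```text
clock: 14.35
tcp_pos: [513.0, -47.0, 124.2]
ee_rot: [0.0, 0.872, -0.49, 0.001]
wrist_force: [-0.4, -2.2, 9.2]
finger_gap: 0.6
```

```bash
python3 s.py
```

```text
t 14.35 tcp [513.  -47.  124.2] yaw -58.73 gap 0.6 Ftool [ 1.6  1.4 -9.2] T [-0.464  0.001 -0.009] eff6 -0.000 q6 0.799
```

Request:
{"api": "move_arm", "payload": {"commands": [[[0,0,0.001,0,0,0,0],[0,0,0.002,0,0,0,0],[0,0,0.003,0,0,0,0],[0,0,0.003,0,0,0,0]]]}}

```text
clock: 14.75
tcp_pos: [513.5, -47.1, 123.7]
ee_rot: [-0.0, 0.872, -0.49, 0.002]
wrist_force: [-3.7, -1.1, 24.8]
finger_gap: 0.6
```

```bash
python3 s.py
```

```text
t 14.75 tcp [513.5 -47.1 123.7] yaw -58.72 gap 0.6 Ftool [ -0.9   3.7 -24.8] T [-0.278  0.651 -0.027] eff6 0.021 q6 0.799
```

There's a hard stop: 25 N of push for 0.5 mm of movement. I'll lift clear and check.

Request:
{"api": "move_arm", "payload": {"commands": [[[-0.001,0,-0.01,0,0,0,0],[-0.002,0,-0.03,0,0,0,0],[-0.01,0,-0.06,0,0,0,0],[-0.04,0,-0.1,0,0,0,0],[-0.08,0,-0.12,0,0,0,0]]]}}

```text
clock: 15.25
tcp_pos: [471.2, 22.1, 241.7]
ee_rot: [-0.0, 0.871, -0.492, 0.0]
wrist_force: [0.3, 0.7, -0.6]
finger_gap: -0.1
```

Request:
{"api": "move_arm", "payload": {"commands": [[[-0.03,0,-0.02,0,0,0,0],[-0.06,0,-0.02,0,0,0,0],[-0.06,0,-0.02,0,0,0,0],[-0.06,0,-0.02,0,0,0,0]]]}}

```text
clock: 15.65
tcp_pos: [438.8, 73.4, 259.3]
ee_rot: [0.001, 0.872, -0.49, -0.001]
wrist_force: [0.5, 0.4, 0.2]
finger_gap: 0.7
```

```bash
python3 s.py;python3 - <<'E'
from h import *
from cell import r
O={n:np.load(n+"0.npz") for n in("scene",)}
for n in("side","scene","wrist"):
    c=r.capture(n);p=c["pixels"];np.savez(n+"9.npz",**c)
    if n=="side":p=cv2.resize(p[140:250,200:330],None,fx=5,fy=5,interpolation=cv2.INTER_CUBIC)
    if n=="scene":p=cv2.resize(p[100:265,205:345],None,fx=3.5,fy=3.5,interpolation=cv2.INTER_CUBIC)
    cv2.imwrite(f"pics/{n}9.png",p)
    W=cloud(c).reshape(-1,3)
    d=np.array([.519,-.855]);e=np.array([-.855,-.519]);q=W[:,:2]-[490.5,-11.5];u=q@d;v=q@e
    for k in(20,30,40,50,60,70,80):
        m=(abs(u-k)<5)&(abs(v)<10)&(W[:,2]>80)&(W[:,2]<130)
        if m.sum()>2:print(n,k,m.sum(),W[m,2].mean().round(1))
E
```

```text
t 15.65 tcp [438.8  73.4 259.3] yaw -58.65 gap 0.7 Ftool [-0.  -0.7 -0.2] T [ 0.012  0.005 -0.026] eff6 0.012 q6 1.033
side 20 9 96.6
side 30 7 99.2
side 40 8 100.2
side 50 9 101.1
side 60 10 100.4
side 70 3 103.3
side 80 9 104.3
wrist 20 213 97.6
wrist 30 216 98.9
wrist 40 209 99.6
wrist 50 213 100.3
wrist 60 218 100.9
wrist 70 248 102.2
wrist 80 126 105.3
```

View pics/side9.png

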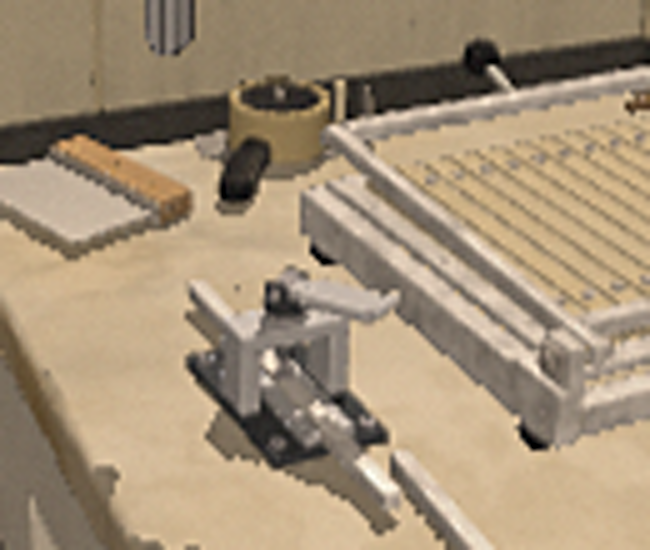

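View pics/scene9.png

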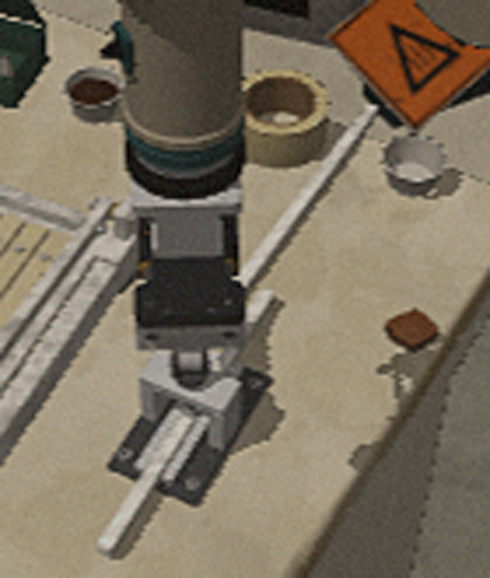

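The lever blade rises 2 mm over 30 mm, which puts the fold at about 1.50 rad, so it is shut. The guide bar lies flat in the channel, the other things look unmoved, and the tool is clear. Handing in.

```bash
python3 - <<'E'
from h import *
from cell import r
print(r.close_job())
E
```

```text
the job is handed in; nothing more can be done
None
```

The bolt is screwed in until snug, the lever is folded shut, and the job was handed in at about 16 s of the 64 s. No verdict was reported.

- **Tightening:** I gripped the upright lever and turned the bolt 2.18 rad clockwise. Free turning read about 0.23 N m, and the foot met the bar at about 1.4 rad. I stopped at about 0.37–0.40 N m, about 0.15 N m over free, so a little past the 0.1 N m snug mark.
- **Force on the bar:** I estimate about 70 N ± 10 N before folding, and about 85 N after. This comes from a fit to noisy torque readings; the force itself cannot be measured.
- **Folding:** I let go, then pushed the lever over with closed fingers to its stop, where the push reached about 25 N. The depth images put the shut lever at about 1.50 rad.
- **Last checks:** The wrist force was about zero and the tool was well clear. In the pictures the guide bar lies flat in the channel, and the other things in view look unmoved. I judged that by eye and did not measure their shifts.
- **Disagreement:** The fingers stopped at a 13–14 mm gap instead of the blade's 10 mm. I took this to be one finger resting on the thumb lip. The grip still turned the lever without visible slip.

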